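# Dock the temperature logger and hold its read key half-way

### The arm

A 7-joint arm with a two-finger parallel gripper is mounted at the origin on a cart in front of the work surface, level with it; the furniture and walls round the work are solid. World frame = base frame: x ahead of the robot, y to its left, z up, the work surface at z = 0. Lengths are in mm, angles in rad, forces in N, time in s.
With the tool pointing down it reaches from about 350 to 900 mm from the base axis. Payload 19.9 kg.
Tool frame: the origin (TCP) lies on the centre line of the jaws, within the pads' length; the fingertips stand 25 mm ahead of it and the grasp point (between the pads) lies 6 mm ahead of it; z points along the fingers, y is the line along which they close (so a half turn about z gives the same grasp; the last joint's range is limited). The gripper opens to 85 mm and grips with 20 to 120 N. Pads are 22 mm wide; open, the fingers measure 114 mm over their backs; the gripper's body (76 mm by 85 mm) begins 54 mm behind the grasp point. The pads swing forward as they close: fully open they stand 13 mm farther back than shut.
Start: joints at [1.093, 0.417, -0.01, 1.614, 0.005, 1.111, -0.053], TCP at [264.396, -566.303, 256.26] pointing down, gripper open.
Joint ranges: [-2.81, 2.81], [-0.39, 2.02], [-1.27, 1.25], [0.06, 2.57], [-1.19, 4.33], [0.19, 2], [-2.82, 2.82]. Speed limits (rad/s): [1.89, 1.89, 2.39, 2.39, 3.01, 3.01, 3.01].

### API

Orientations are given as a unit quaternion [w, x, y, z].
In Python, from plant import monitor, viewer, order gives the robot as it stands. The module is installed in compiled form; this text tells all that it offers.
- The arm moves only by the tool carry_out, never from a script. Its argument "commands" is a list of rows, each an object with "slide": the shift along the tool's x, y, z in m, a list of three; "turn": the turn, a rotation vector about the tool's x, y, z in degrees, a list of three. A call has 1 to 5 rows; each row is the pose to reach, as a shift and turn from the pose commanded when the call began, along the tool's axes at that moment; what a row does not reach only later rows make up. A row lasts 1/12 s, in which the tool goes at most 41.7 mm and 7.16 degrees, less where a joint would pass 70% of its speed; a pose out of reach is approached as far as the arm can. A call with a gripper value outside its range is refused whole. "hand" is the finger opening in m, from 0 to 0.0854, set as the call begins (left out, the last holds). The fingers move at their own pace and stop on an object; the grip force is fixed at half the most. Time passes only in rows, so rows that repeat a pose let the fingers close. It gives the time, the measured TCP pose, the force, the opening and the grip force at its end, in the units of the state.
- monitor.read_state(): the state, without advancing time (a new reading comes with each control period).
- viewer.grab_frame(name): name is "side" or "top" or "wrist"; returns (picture, depth): 384x512x3 uint8, blue, green, red; 384x512 float32, mm along the optical axis (not along the pixel's ray), 0 where there is no reading.
- viewer.get_calibration(name): a dict with "mtx" (3x3 intrinsics, pixels), "dist" ([k1, k2, p1, p2, k3] as OpenCV has them; the pictures are not rectified), "world_from_camera" (4x4, takes a point from camera to world coordinates); the wrist camera has in their place "mount" (4x4, takes a point from camera to tool coordinates, whose origin is the TCP and whose axes are the flange's). Camera axes: x right, y down, z forward; pixel columns grow to the right and rows downward; lengths in mm; the calibration is good to about 2 mm. A picture is of the moment at which its call begins: read the wrist's pose just before it. get_calibration takes no time and is no camera call.
- order.hand_in(): hands the job in; it is judged then, once.
The state is a dict: "time": time; "joint_positions": joint angles; "dq": joint speeds; "joint_torque": joint torques, N m; "tool_pos": TCP position; "orientation": TCP orientation; "contact_force": force on the tool from outside, world axes, zero at the start; "moment": the same for the moment, N m; "opening": opening from 0.0 (shut) to 1.0 (fully open); "finger_force": force on a finger pad.
Only numpy, scipy, OpenCV 4.12 (cv2) and the standard library are available. Lean on these libraries where they do the work, as an engineer would, in place of code of your own. Each camera call takes 0.05 s, during which the arm holds its last target. There are 200 camera calls.

### The job

Take the blue temperature logger out of the storage rack and slide it upright down into the slot of the grey reader dock until it is fully home. Then press the dock's spring-loaded key down to the middle of its travel, about 8 mm, so that the collar's rim lies within the green band of the stem, and finish while still holding it there; never push the key to the bottom, which would erase the logger. Leave the white logger, the steel jar and the label roll alone.

Things in the scene. Friction and masses are not known exactly. Their poses are not given: they have to be found in the camera images.
- logger_blue: blue temperature logger, a flat upright slab 12 (x) x 54 (y) x 90 (z) mm, about 80 g, small dark screen on both faces, loose; it stands in one of the rack's two pockets, its lower 24 mm inside. Origin: centre of its underside; z points up, x through its thickness. Both faces are alike: it may go into the dock either way round. Pinch it across its 12 mm thickness near the top
- logger_white: white logger of the same shape and size, loose, in the rack's other pocket; to be left alone. Origin: centre of its underside
- rack: white storage rack, fixed, 56 (x) x 162 (y) x 32 (z) mm, with two pockets in its top, each 14 x 57 mm and 24 mm deep, centred at y = +40 and -40 mm; a logger stands in each, with its thickness along the rack's x. Which logger is in which pocket changes. Origin: centre of its underside
- dock: grey reader dock, fixed, 86 (x) x 171 (y) x 45 (z) mm. Slot in its top at y = +38 mm, key at y = -48 mm (both at x = 0). Origin: centre of its underside
- slot_floor (a point): centre of the floor of the dock's slot, 10 mm above the table; axes as the dock's. A logger fully home has its origin here, its thickness along the dock's x, and stands 55 mm out of the slot
- slot_mouth (a point): centre of the mouth of the dock's slot, 45 mm above the table; slot 14 mm (dock's x) by 57 mm (dock's y), 35 mm deep, below a black 45 degree lead-in 5 mm high at the mouth (24 by 67 mm at the top)
- key_top (a point): centre of the top face of the spring-loaded key; it moves with the key. A round black cap 38 mm across and 8 mm thick on a 22 mm stem, 75 mm above the table when not pressed; pressed straight down. Stem bands from below: yellow 5 mm, green 6 mm, red 5 mm; they sink in turn into the dark collar (36 mm across, rim 51 mm above the table)
- read_key (a joint): travel of the key in m: 0 released, grows as it is pressed down, 0.016 at the bottom stop. From 0.005 to 0.011 the collar's rim lies within the green band (read); in the red band it comes near to erasing. Spring: 4 N to start it, 7.2 N at 0.008, 10.4 N at the bottom; it springs back when let go
- jar: open stainless sample jar, 89 mm across and 69 mm high, loose, behind the work; to be left alone. Origin: centre of its underside
- label_roll: white label roll standing on end, 64 mm across and 46 mm high, loose, to the right of the work; to be left alone. Origin: centre of its underside
Mind the look-alikes: they are no part of the job. Leave any red look-alike of the logger_blue alone.

How it is judged (in metres and radians):
On the way, in this order (a step that is already met when the one before it is completed fails the run):
1. the blue logger is fully home in the dock's slot (z of logger_blue in the frame of slot_floor below 0.004 m and horizontal distance between logger_blue and slot_floor below 0.005 m and angle between logger_blue's own z axis and vertical below 0.1 rad), for 0.2 s.
2. then the key is held within the green band (value of joint read_key between 0.005 and 0.011 m), for 0.5 s.
At the end, for the whole second after the job is handed in: The blue logger stands upright in the dock's slot, within 4 mm of the floor and let go, while the robot holds the key 5 to 11 mm down (collar rim within the green band) through the last second; the white logger, jar and label roll stand where they stood (all of step 1 and all of step 2 and angle between the x axis of logger_blue and the x axis of dock, either way round below 0.15 rad and contact force between the fingers and logger_blue below 0.2 N and distance of logger_white from where it was at the start of the episode below 0.015 m and distance of each of jar, label_roll from where it was at the start of the episode below 0.02 m); the arm keeps its last pose, push and grip.
It fails at once if the key is pushed to the bottom (more than 14 mm) (value of joint read_key above 0.014 m).
It fails at once if the white logger is disturbed (moved more than 15 mm) (distance of logger_white from where it was at the start of the episode above 0.015 m).
It fails at once if the jar is disturbed (moved more than 20 mm) (distance of jar from where it was at the start of the episode above 0.02 m).
It fails at once if the label roll is disturbed (moved more than 20 mm) (distance of label_roll from where it was at the start of the episode above 0.02 m).
It also fails if it takes over 48 s, if anything falls off the work surface, if the arm or the gripper's body presses on something with over 40 N, if the wrist force passes 120 N, or if a joint passes its speed limit or range.

## Working session

There is one attempt and no reset: what is moved stays moved. The work goes in short steps, Python scripts to look and compute and a tool call to move; the robot and the scene stay as the last step left them, time stands still between calls to the robot, and variables do not carry over. Pictures are saved under pics/ and viewed, at most 10 in all, crops included, and the job is handed in when it is done.

Besides the shell and the picture viewer there is one more tool, called after ">>>" as name([rows], argument=value, ...), one row to a line, values as JSON. carry_out: Moves the arm, as the interface text tells. Its arguments: {"type":"object","properties":{"commands":{"type":"array"},"hand":{"type":"number"}},"required":["commands"]}

```bash
mkdir -p pics
cat > h.py <<'E'
import numpy as np, cv2
from plant import monitor, viewer, order
from scipy.spatial.transform import Rotation as R
def tool():
    s=monitor.read_state(); q=s["orientation"]; T=np.eye(4)
    T[:3,:3]=R.from_quat([q[1],q[2],q[3],q[0]]).as_matrix(); T[:3,3]=s["tool_pos"]; return T
def grab(n):
    T=tool(); c=viewer.get_calibration(n); im,d=viewer.grab_frame(n)
    W=T@np.array(c["mount"]) if n=="wrist" else np.array(c["world_from_camera"])
    return im,d,np.array(c["mtx"]),np.array(c["dist"]),W
def rays(px,K,D,W):
    u=cv2.undistortPoints(np.array(px,float).reshape(-1,1,2),K,D).reshape(-1,2)
    return W[:3,3],np.c_[u,np.ones(len(u))]@W[:3,:3].T
def onplane(px,z,K,D,W):
    o,r=rays(px,K,D,W); return o+r*((z-o[2])/r[:,2])[:,None]
def cloud(d,K,D,W):
    v,u=np.mgrid[:d.shape[0],:d.shape[1]]
    o,r=rays(np.c_[u.ravel(),v.ravel()],K,D,W)
    return (o+r*d.reshape(-1,1)).reshape(d.shape+(3,))
E
python3 - <<'E'
from h import *
ims=[]
for n in ("top","side"):
    im,d,K,D,W=grab(n); np.savez(n+".npz",im=im,d=d,K=K,D=D,W=W); cv2.imwrite(f"pics/{n}0.png",im)
    print(n,np.round(W,2).tolist(),(d>0).mean())
s=monitor.read_state(); print(s)
print(viewer.get_calibration("wrist"))
E
```

```text
top [[0.02, -0.99, 0.16, 391.9], [-1.0, -0.02, -0.0, 27.03], [0.01, -0.16, -0.99, 1048.35], [0.0, 0.0, 0.0, 1.0]] 0.9960683186848959
side [[0.71, 0.59, -0.4, 876.6], [0.71, -0.58, 0.41, -348.29], [0.01, -0.57, -0.82, 770.91], [0.0, 0.0, 0.0, 1.0]] 0.9960530598958334
{'time': 0.1, 'joint_positions': array([ 1.09252049,  0.41787033, -0.01033767,  1.61408882,  0.00468824,
        1.11069084, -0.05298854]), 'dq': array([ 0.00084548, -0.00330566, -0.00083586, -0.00046065, -0.00096398,
        0.00031064,  0.00071054]), 'joint_torque': array([ 2.46162963e-03, -8.65820503e+01,  6.80693574e-01, -4.35639274e+01,
        1.92657154e-02,  4.99232396e-03, -1.01194325e-04]), 'tool_pos': array([ 264.28857023, -566.07271543,  255.76065203]), 'orientation': array([-4.97210717e-04,  9.76242891e-01,  2.16678448e-01, -1.40128815e-04]), 'contact_force': array([-0.01181536, -0.18070243,  0.05409978]), 'moment': array([ 0.02258442, -0.00998673,  0.04220489]), 'finger_force': 0.0, 'opening': 0.9993621341851453}
{'mtx': array([[318.6043064 ,   0.        , 255.03047491],
       [  0.        , 318.6043064 , 189.41562108],
       [  0.        ,   0.        ,   1.        ]]), 'dist': array([-0.07209058,  0.        ,  0.        ,  0.        ,  0.        ]), 'mount': array([[-1.44595518e-04, -9.46673903e-01, -3.22193265e-01,
         8.33061818e+01],
       [ 9.99999618e-01,  1.40744052e-04, -8.62321516e-04,
        -2.46667002e-01],
       [ 8.61684061e-04, -3.22193266e-01,  9.46673522e-01,
        -1.17579810e+02],
       [ 0.00000000e+00,  0.00000000e+00,  0.00000000e+00,
         1.00000000e+00]])}
```

View pics/top0.png

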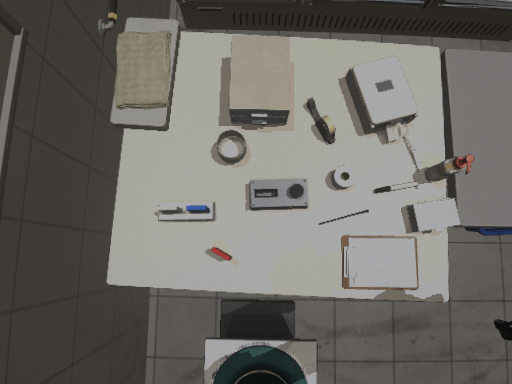

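View pics/side0.png

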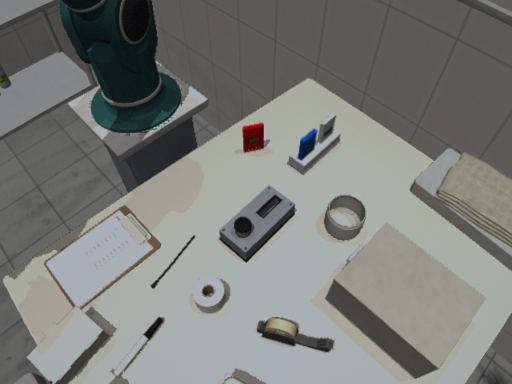

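The top view shows the blue logger at (197,209), the white one at (170,208) and the dock at (279,194). The dock's slot is at (265,193), its key at (296,191). The side view agrees: blue logger at (307,145), slot at (268,206), key at (243,226).

Run:
```python
from h import *
def rect(P):
    (c,s,a)=cv2.minAreaRect(P[:,:2].astype(np.float32)); return np.round(c,1),np.round(s,1),round(a,1)
for n in ("top","side"):
    z=np.load(n+".npz"); im,d,K,D,W=[z[k] for k in("im","d","K","D","W")]
    C=cloud(d,K,D,W); hsv=cv2.cvtColor(im,cv2.COLOR_BGR2HSV)
    m=cv2.inRange(hsv,(105,120,50),(130,255,255))>0
    m&=(C[...,0]>150)&(C[...,0]<700)&(abs(C[...,1])<450)&(C[...,2]>10)
    P=C[m]; print(n,"blue",len(P),P.min(0).round(),P.max(0).round()); 
    T=P[P[:,2]>P[:,2].max()-12]; print(" top",len(T),rect(T),T[:,2].mean().round(1))
    # dock: points with z 40..50 near dock
    b={"top":(279,194),"side":(258,221)}[n]; c0=C[b[1],b[0]]; print(" dock c0",c0.round())
    near=np.hypot(C[...,0]-c0[0],C[...,1]-c0[1])<110
    Q=C[near&(C[...,2]>38)&(C[...,2]<50)]; print(" docktop",len(Q),rect(Q),np.median(Q[:,2]).round(1))
    Kp=C[near&(C[...,2]>66)&(C[...,2]<90)]; print(" key",len(Kp),rect(Kp),np.median(Kp[:,2]).round(1))
    dark=C[near&(C[...,2]<43)&(C[...,2]>15)&(hsv[...,2]<50)]; print(" dark",len(dark),rect(dark) if len(dark) else 0)
```

```text
top blue 78 [392.  27.  93.] [ 516.  209. 1048.]
 top 1 (array([391.9,  27. ]), array([0., 0.]), 0.0) 1048.3
 dock c0 [562. -44.  46.]
 docktop 1339 (array([567., -42.]), array([ 80.7, 165.4]), 3.3) 43.6
 key 139 (array([570.1, -89.1]), array([34.7, 33.9]), 2.9) 73.5
 dark 110 (array([551.6, -42.5]), array([ 53.6, 159.5]), 2.9)
side blue 263 [507. 155.  27.] [520. 210.  99.]
 top 98 (array([513.7, 183. ]), array([12.1, 54.2]), 2.4) 95.0
 dock c0 [577. -52.  44.]
 docktop 1995 (array([567.4, -43.9]), array([ 81.6, 167.1]), 3.5) 44.3
 key 231 (array([570.7, -92.2]), array([36.5, 36.3]), 5.8) 74.3
 dark 352 (array([582.4, -44.3]), array([ 52.5, 159.1]), 3.2)
```

>>> carry_out([
  {"slide":[0.523,-0.468,0],"turn":[0,0,-67]},
  {"slide":[0.523,-0.468,0],"turn":[0,0,-67]},
  {"slide":[0.523,-0.468,0],"turn":[0,0,-67]},
  {"slide":[0.523,-0.468,0],"turn":[0,0,-67]},
  {"slide":[0.523,-0.468,0],"turn":[0,0,-67]},
])

```text
time: 0.52
tool_pos: [346.5, -372.7, 256.1]
orientation: [-0.0, 0.861, 0.509, -0.0]
contact_force: [1.1, 0.3, 0.2]
opening: 1.002
finger_force: 0.0
```

```bash
cat > go.py <<'E'
import sys
from h import *
T=tool(); x,y,z,yaw=map(float,sys.argv[1:5]); 
c,s=np.cos(np.radians(yaw)),np.sin(np.radians(yaw))
G=np.array([[c,s,0],[s,-c,0],[0,0,-1.]])
print("pos",T[:3,3].round(1),"yaw",np.degrees(np.arctan2(T[1,0],T[0,0])).round(2),"t",monitor.read_state()["time"])
print("slide",(T[:3,:3].T@(np.array([x,y,z])-T[:3,3])/1000).round(4),"turn",np.degrees(R.from_matrix(T[:3,:3].T@G).as_rotvec()).round(2))
E
python3 go.py 540 80 250 92.5
```

```text
pos [ 346.5 -372.7  256.1] yaw 61.18 t 0.5167
slide [ 0.4899 -0.0487  0.006 ] turn [-3.000e-02  0.000e+00 -3.132e+01]
```

>>> carry_out([
  {"slide":[0.49,-0.049,0.006],"turn":[0,0,-31.3]},
  {"slide":[0.49,-0.049,0.006],"turn":[0,0,-31.3]},
  {"slide":[0.49,-0.049,0.006],"turn":[0,0,-31.3]},
  {"slide":[0.49,-0.049,0.006],"turn":[0,0,-31.3]},
  {"slide":[0.49,-0.049,0.006],"turn":[0,0,-31.3]},
])

```text
time: 0.93
tool_pos: [429.4, -181.7, 253.8]
orientation: [0.0, 0.691, 0.723, -0.0]
contact_force: [1.9, -0.8, 0.5]
opening: 1.0
finger_force: 0.0
```

```bash
python3 go.py 540 80 250 92.5
```

```text
pos [ 429.4 -181.7  253.8] yaw 92.57 t 0.9333
slide [0.2565 0.1222 0.0037] turn [-0.    0.01  0.07]
```

>>> carry_out([
  {"slide":[0.2565,0.122,0.004],"turn":[0,0,0]},
  {"slide":[0.2565,0.122,0.004],"turn":[0,0,0]},
  {"slide":[0.2565,0.122,0.004],"turn":[0,0,0]},
  {"slide":[0.2565,0.122,0.004],"turn":[0,0,0]},
  {"slide":[0.2565,0.122,0.004],"turn":[0,0,0]},
])

```text
time: 1.35
tool_pos: [511.9, 9.6, 250.8]
orientation: [0.0, 0.694, 0.72, -0.0]
contact_force: [0.5, 0.1, 0.1]
opening: 1.003
finger_force: 0.0
```

```bash
python3 go.py 540 80 250 92.5
```

```text
pos [511.9   9.6 250.8] yaw 92.12 t 1.35
slide [0.0693 0.0307 0.0008] turn [-0.    0.01 -0.38]
```

>>> carry_out([
  {"slide":[0.069,0.031,0.001],"turn":[0,0,-0.4]},
  {"slide":[0.069,0.031,0.001],"turn":[0,0,-0.4]},
  {"slide":[0.069,0.031,0.001],"turn":[0,0,-0.4]},
  {"slide":[0.069,0.031,0.001],"turn":[0,0,-0.4]},
])

```text
time: 1.68
tool_pos: [539.9, 79.8, 249.3]
orientation: [-0.001, 0.69, 0.724, -0.0]
contact_force: [0.2, -1.3, -0.4]
opening: 0.998
finger_force: 0.0
```

Run:
```python
from h import *
im,d,K,D,W=grab("wrist"); np.savez("w1.npz",im=im,d=d,K=K,D=D,W=W); cv2.imwrite("pics/w1.png",im); print(tool().round(3).tolist(),(d>0).mean())
```

```text
[[-0.045, 0.999, -0.001, 539.793], [0.999, 0.045, 0.0, 78.097], [0.0, -0.001, -1.0, 249.322], [0.0, 0.0, 0.0, 1.0]] 0.9961954752604166
```

View pics/w1.png

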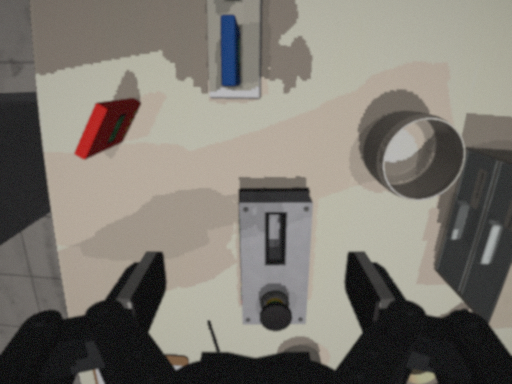

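The wrist picture shows the blue logger's top at about (230,50), the slot at (276,238) and the key cap at (275,312). Next I measure these by ray and depth.

Run:
```python
from h import *
z=np.load("w1.npz"); im,d,K,D,W=[z[k] for k in("im","d","K","D","W")]
C=cloud(d,K,D,W); hsv=cv2.cvtColor(im,cv2.COLOR_BGR2HSV)
def rect(P):
    (c,s,a)=cv2.minAreaRect(np.array(P)[:,:2].astype(np.float32)); return np.round(c,1),np.round(s,1),round(a,1)
m=cv2.inRange(hsv,(105,120,40),(130,255,255))>0
ys,xs=np.nonzero(m); P=C[m]; print("blue z pct",np.percentile(P[:,2],[5,50,80,95]).round(1))
t=m&(C[...,2]>np.percentile(P[:,2],80)-5); ys,xs=np.nonzero(t)
print("top depth",rect(C[t]),"plane98",rect(onplane(np.c_[xs,ys],98,K,D,W)))
roi=C[200:330,235:315]; dk=(np.hypot(C[...,0]-567,C[...,1]+43)<120)
Q=C[dk&(abs(C[...,2]-45)<4)&(C[...,2]>41)]; print("docktop",rect(Q),np.median(Q[:,2]))
g=np.zeros_like(m); g[205:270,255:297]=True
s=(g&(hsv[...,2]<75)).astype(np.uint8)
cs,_=cv2.findContours(s,cv2.RETR_EXTERNAL,cv2.CHAIN_APPROX_NONE); c=max(cs,key=cv2.contourArea); print("slot px",cv2.boundingRect(c))
print("slot45",rect(onplane(c.reshape(-1,2),45,K,D,W)))
k=(C[...,2]>68)&(C[...,2]<90)&(np.hypot(C[...,0]-570,C[...,1]+91)<35); ys,xs=np.nonzero(k)
print("key",k.sum(),cv2.minEnclosingCircle(C[k][:,:2].astype(np.float32)),np.median(C[k][:,2]))
# top view of the same by rays onto plane
z=np.load("top.npz"); im,d,K,D,W=[z[k] for k in("im","d","K","D","W")]; C=cloud(d,K,D,W); hsv=cv2.cvtColor(im,cv2.COLOR_BGR2HSV)
m=cv2.inRange(hsv,(105,120,50),(130,255,255))>0; m[:,:150]=0;m[:190]=0;m[220:]=0;m[:,230:]=0
ys,xs=np.nonzero(m); print("top-cam blue98",rect(onplane(np.c_[xs,ys],98,K,D,W)),np.percentile(C[m][:,2],[20,50,80]))
```

```text
blue z pct [79.1 97.8 98.5 99.2]
top depth (array([521.5, 186.1]), array([27.1, 51.6]), 3.0) plane98 (array([513.9, 185.7]), array([11.5, 51.4]), 2.7)
docktop (array([568.9, -41.7]), array([ 79.8, 166.1]), 3.1) 44.807760623166416
slot px (266, 213, 20, 52)
slot45 (array([566.9,  -4.1]), array([21.3, 64.6]), 3.4)
key 770 ((570.7971801757812, -89.64728546142578), 19.229997634887695) 74.56457785851455
top-cam blue98 (array([511.2, 182.6]), array([ 8.2, 51.5]), 1.3) [95.40501391 96.66510814 98.48443195]
```

```bash
python3 go.py 514 185 180 92.8
```

```text
pos [539.8  78.1 249.3] yaw 92.6 t 1.7333
slide [ 0.108  -0.0208  0.0694] turn [-0.06 -0.01 -0.2 ]
```

>>> carry_out([
  {"slide":[0.108,-0.021,0.07],"turn":[0,0,-0.2]},
  {"slide":[0.108,-0.021,0.07],"turn":[0,0,-0.2]},
  {"slide":[0.108,-0.021,0.07],"turn":[0,0,-0.2]},
  {"slide":[0.108,-0.021,0.07],"turn":[0,0,-0.2]},
  {"slide":[0.108,-0.021,0.07],"turn":[0,0,-0.2]},
], hand=0.06)

```text
time: 2.15
tool_pos: [512.8, 185.6, 178.5]
orientation: [-0.001, 0.689, 0.725, -0.001]
contact_force: [0.1, -0.1, -0.6]
opening: 0.702
finger_force: 0.0
```

```bash
python3 - <<'E'
from h import *
im,d,K,D,W=grab("wrist"); cv2.imwrite("pics/w2.png",im)
E
python3 go.py 514 185 91 92.8
```

```text
pos [513.9 184.1 179.4] yaw 92.75 t 2.2
slide [0.0009 0.0003 0.0884] turn [-0.07  0.04 -0.05]
```

View pics/w2.png

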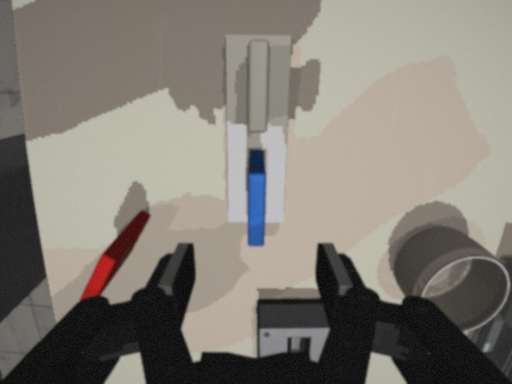

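The blue logger's top (257,198) is centred between the fingers, with the white one at (258,85) clear of them, so I go down and grip.

>>> carry_out([
  {"slide":[0.001,0,0.04],"turn":[0,0,0]},
  {"slide":[0.001,0,0.07],"turn":[0,0,0]},
  {"slide":[0.001,0,0.088],"turn":[0,0,0]},
  {"slide":[0.001,0,0.088],"turn":[0,0,0]},
  {"slide":[0.001,0,0.088],"turn":[0,0,0]},
])

```text
time: 2.62
tool_pos: [514.7, 184.3, 92.3]
orientation: [0.0, 0.691, 0.723, -0.0]
contact_force: [0.2, -0.5, 0.8]
opening: 0.704
finger_force: 0.0
```

>>> carry_out([
  {"slide":[0,0,0],"turn":[0,0,0]},
  {"slide":[0,0,0],"turn":[0,0,0]},
  {"slide":[0,0,0],"turn":[0,0,0]},
  {"slide":[0,0,0],"turn":[0,0,0]},
  {"slide":[0,0,0],"turn":[0,0,0]},
], hand=0)

```text
time: 3.03
tool_pos: [514.6, 185.8, 92.9]
orientation: [0.0, 0.69, 0.724, 0.0]
contact_force: [-2.5, -1.6, 11.6]
opening: 0.127
finger_force: 58.7
```

>>> carry_out([
  {"slide":[0,0,0],"turn":[0,0,0]},
  {"slide":[0,0,0],"turn":[0,0,0]},
  {"slide":[0,0,0],"turn":[0,0,0]},
  {"slide":[0,0,0],"turn":[0,0,0]},
])

```text
time: 3.37
tool_pos: [514.6, 185.8, 92.8]
orientation: [0.0, 0.69, 0.724, 0.0]
contact_force: [-3.2, -2.5, 11.4]
opening: 0.131
finger_force: 58.7
```

>>> carry_out([
  {"slide":[0,0,-0.02],"turn":[0,0,0]},
  {"slide":[0,0,-0.05],"turn":[0,0,0]},
  {"slide":[0,0,-0.08],"turn":[0,0,0]},
  {"slide":[0,0,-0.11],"turn":[0,0,0]},
  {"slide":[0,0,-0.11],"turn":[0,0,0]},
])

```text
time: 3.78
tool_pos: [516.0, 186.9, 207.4]
orientation: [0.002, 0.69, 0.724, 0.003]
contact_force: [-0.3, 0.1, -0.3]
opening: 0.13
finger_force: 59.0
```

```bash
python3 go.py 567 -3.5 202 93.4
```

```text
pos [516.  186.9 207.4] yaw 92.75 t 3.7833
slide [-0.1926  0.0417  0.0054] turn [ 0.4  -0.09 -0.65]
```

>>> carry_out([
  {"slide":[-0.193,0.042,0.005],"turn":[0,0,-0.6]},
  {"slide":[-0.193,0.042,0.005],"turn":[0,0,-0.6]},
  {"slide":[-0.193,0.042,0.005],"turn":[0,0,-0.6]},
  {"slide":[-0.193,0.042,0.005],"turn":[0,0,-0.6]},
  {"slide":[-0.193,0.042,0.005],"turn":[0,0,-0.6]},
])

```text
time: 4.2
tool_pos: [565.8, -8.9, 196.9]
orientation: [0.0, 0.687, 0.727, -0.0]
contact_force: [1.7, -0.0, -0.7]
opening: 0.13
finger_force: 58.9
```

>>> carry_out([
  {"slide":[0,0,0],"turn":[0,0,0]},
  {"slide":[0,0,0],"turn":[0,0,0]},
  {"slide":[0,0,0],"turn":[0,0,0]},
  {"slide":[0,0,0],"turn":[0,0,0]},
])

```text
time: 4.53
tool_pos: [565.2, -3.8, 197.0]
orientation: [-0.0, 0.686, 0.728, 0.0]
contact_force: [-0.4, -0.3, -0.3]
opening: 0.134
finger_force: 58.9
```

```bash
python3 go.py 567 -3.5 202 93.4
python3 - <<'E'
from h import *
im,d,K,D,W=grab("wrist"); np.savez("w3.npz",im=im,d=d,K=K,D=D,W=W); cv2.imwrite("pics/w3.png",im)
im,d,K,D,W=grab("side"); np.savez("s3.npz",im=im,d=d,K=K,D=D,W=W)
E
```

```text
pos [565.2  -3.8 197. ] yaw 93.44 t 4.5333
slide [ 0.0002  0.0018 -0.005 ] turn [ 0.01 -0.02  0.04]
```

View pics/w3.png

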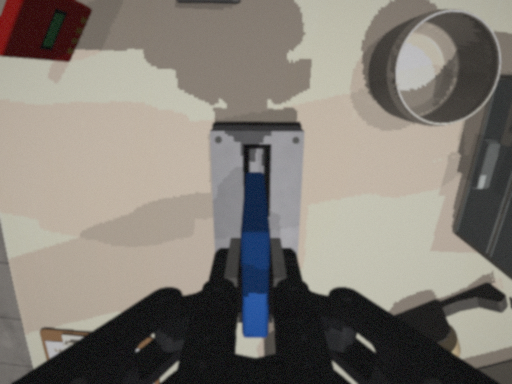

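The logger hangs over the slot. The slot's far end shows at (257,148) and the logger's lower far edge at (257,173). I work out the remaining offset from these.

Run:
```python
from h import *
z=np.load("w3.npz"); im,d,K,D,W=[z[k] for k in("im","d","K","D","W")]; hsv=cv2.cvtColor(im,cv2.COLOR_BGR2HSV)
def edges(row,m):
    x=np.nonzero(m[row,200:310])[0]+200; return x.min(),x.max()
b=cv2.inRange(hsv,(105,120,30),(130,255,255))>0; b[:150]=0
cols=np.nonzero(b[176:225].any(0))[0]
r0=np.nonzero(b[:,257])[0].min(); e=edges(r0+2,b); print("logger bottom row",r0,e)
p=onplane([[e[0]-.5,r0-.5],[e[1]+.5,r0-.5]],112.2,K,D,W); print("bottom far edge",p.round(1).tolist())
C=cloud(d,K,D,W); print("z there",C[r0+2,257].round(1))
rows=np.nonzero(b[:,257])[0]; 
for r in (225,245,300):
    e=edges(r,b); print(r,e,C[r,257].round(1),onplane([[e[0]-.5,r],[e[1]+.5,r]],C[r,257][2],K,D,W).round(1).tolist())
g=hsv[...,2]
for r in (150,155,160): print(r,g[r,236:280].tolist())
print("col",g[136:166,250].tolist(),g[136:166,262].tolist())
for r in(146,150,160): print("pl45 row",r,onplane([[243,r],[257,r],[271,r]],45,K,D,W).round(1).tolist())
e=[np.nonzero(abs(np.diff(C[200,200:310,2]))>5)[0]+200]; print("dock edges",e,[C[200,i].round(1).tolist() for i in e[0]])
```

```text
logger bottom row 174 (np.int64(245), np.int64(263))
bottom far edge [[556.8, 21.6, 112.2], [569.4, 22.3, 112.2]]
z there [564.9  23.7 123.6]
225 (np.int64(243), np.int64(267)) [564.5  23.6 195.1] [[558.5, 23.2, 195.1], [568.8, 23.8, 195.1]]
245 (np.int64(241), np.int64(269)) [564.8  18.1 202.1] [[558.3, 17.7, 202.1], [569.8, 18.4, 202.1]]
300 (np.int64(241), np.int64(268)) [566.4  -8.4 202.1] [[559.4, -8.8, 202.1], [571.3, -8.1, 202.1]]
150 [156, 154, 155, 149, 129, 101, 75, 54, 33, 21, 24, 32, 43, 56, 73, 81, 85, 85, 91, 102, 123, 142, 143, 139, 133, 130, 107, 79, 53, 37, 25, 22, 31, 47, 88, 123, 150, 156, 158, 157, 160, 160, 159, 157]
155 [158, 157, 158, 153, 137, 119, 97, 67, 41, 28, 24, 23, 39, 62, 78, 85, 90, 90, 102, 128, 147, 148, 143, 140, 134, 113, 83, 67, 48, 37, 28, 21, 32, 52, 87, 129, 152, 156, 158, 157, 156, 158, 157, 156]
160 [157, 160, 156, 157, 157, 150, 124, 83, 44, 22, 26, 29, 46, 72, 91, 94, 93, 95, 104, 127, 145, 148, 143, 140, 135, 113, 86, 63, 49, 34, 31, 17, 32, 52, 92, 128, 151, 157, 159, 159, 160, 160, 160, 161]
col [90, 91, 88, 94, 89, 88, 87, 78, 50, 28, 18, 29, 43, 63, 73, 72, 81, 77, 76, 78, 78, 77, 77, 75, 91, 106, 129, 133, 134, 134] [91, 93, 101, 104, 104, 108, 116, 124, 95, 52, 33, 43, 71, 100, 107, 109, 107, 107, 92, 83, 83, 85, 86, 85, 86, 86, 89, 86, 87, 105]
pl45 row 146 [[553.2, 26.7, 45.0], [565.1, 27.4, 45.0], [577.1, 28.1, 45.0]]
pl45 row 150 [[553.3, 23.2, 45.0], [565.3, 23.9, 45.0], [577.3, 24.6, 45.0]]
pl45 row 160 [[553.8, 14.4, 45.0], [565.9, 15.1, 45.0], [578.0, 15.9, 45.0]]
dock edges [array([212, 243, 266, 300])] [[522.1, -41.4, 0.3], [555.5, -22.9, 44.2], [569.3, 22.7, 162.8], [607.1, -19.6, 44.7]]
```

>>> carry_out([
  {"slide":[-0.0002,0.0015,0.02],"turn":[0,0,0]},
  {"slide":[-0.0002,0.0015,0.04],"turn":[0,0,0]},
  {"slide":[-0.0002,0.0015,0.055],"turn":[0,0,0]},
  {"slide":[-0.0002,0.0015,0.06],"turn":[0,0,0]},
  {"slide":[-0.0002,0.0015,0.06],"turn":[0,0,0]},
])

```text
time: 5.05
tool_pos: [566.3, -4.5, 135.9]
orientation: [-0.001, 0.686, 0.728, -0.001]
contact_force: [-0.2, 0.2, -0.4]
opening: 0.129
finger_force: 58.9
```

```bash
python3 go.py 566.7 -4 110 93.4
python3 - <<'E'
from h import *
im,d,K,D,W=grab("wrist"); np.savez("w4.npz",im=im,d=d,K=K,D=D,W=W); cv2.imwrite("pics/w4.png",cv2.resize(im[80:280,150:360],None,fx=2.8,fy=2.8))
E
```

```text
pos [566.3  -4.5 135.9] yaw 93.4 t 5.05
slide [0.0004 0.0005 0.0259] turn [-0.11 -0.03 -0.  ]
```

View pics/w4.png

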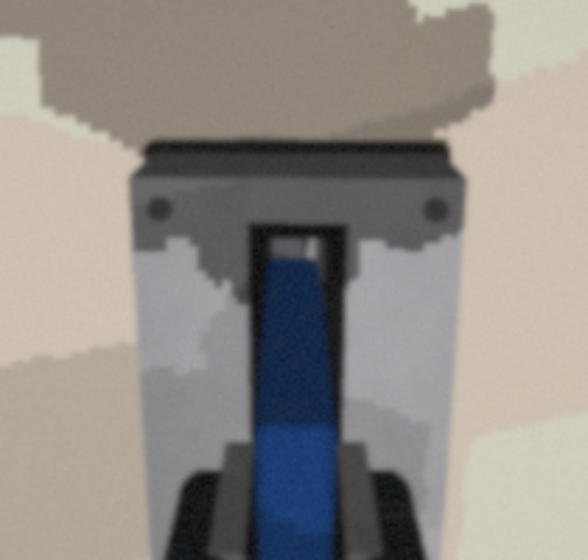

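The logger's lower end (crop columns 267–322, row 260) sits about centred in the slot mouth (columns 250–346), so I keep lowering.

>>> carry_out([
  {"slide":[0,0.0006,0.008],"turn":[0,0,0]},
  {"slide":[0,0.0006,0.014],"turn":[0,0,0]},
  {"slide":[0,0.0006,0.02],"turn":[0,0,0]},
  {"slide":[0,0.0006,0.02],"turn":[0,0,0]},
])

```text
time: 5.43
tool_pos: [567.0, -5.2, 115.8]
orientation: [-0.0, 0.686, 0.727, -0.0]
contact_force: [-0.9, 0.2, -1.4]
opening: 0.129
finger_force: 59.7
```

>>> carry_out([
  {"slide":[0,0,0.006],"turn":[0,0,0]},
  {"slide":[0,0,0.012],"turn":[0,0,0]},
  {"slide":[0,0,0.016],"turn":[0,0,0]},
  {"slide":[0,0,0.018],"turn":[0,0,0]},
  {"slide":[0,0,0.018],"turn":[0,0,0]},
])

```text
time: 5.85
tool_pos: [567.2, -5.1, 98.2]
orientation: [-0.0, 0.686, 0.727, -0.0]
contact_force: [-0.9, 0.6, -1.0]
opening: 0.128
finger_force: 59.7
```

>>> carry_out([
  {"slide":[0,0,0.001],"turn":[0,0,0]},
  {"slide":[0,0,0.002],"turn":[0,0,0]},
  {"slide":[0,0,0.003],"turn":[0,0,0]},
  {"slide":[0,0,0.003],"turn":[0,0,0]},
])

```text
time: 6.18
tool_pos: [567.5, -5.1, 95.8]
orientation: [-0.0, 0.686, 0.727, -0.0]
contact_force: [0.6, -0.3, -1.0]
opening: 0.127
finger_force: 59.7
```

>>> carry_out([
  {"slide":[0,0,0.001],"turn":[0,0,0]},
  {"slide":[0,0,0.002],"turn":[0,0,0]},
  {"slide":[0,0,0.002],"turn":[0,0,0]},
])

```text
time: 6.43
tool_pos: [567.9, -5.0, 94.8]
orientation: [0.0, 0.686, 0.727, 0.0]
contact_force: [-6.3, -0.3, 18.4]
opening: 0.131
finger_force: 62.6
```

>>> carry_out([
  {"slide":[0,0,-0.001],"turn":[0,0,0]},
  {"slide":[0,0,-0.001],"turn":[0,0,0]},
  {"slide":[0,0,-0.001],"turn":[0,0,0]},
  {"slide":[0,0,-0.001],"turn":[0,0,0]},
  {"slide":[0,0,-0.001],"turn":[0,0,0]},
], hand=0.05)

```text
time: 6.85
tool_pos: [567.4, -5.1, 94.7]
orientation: [-0.0, 0.686, 0.727, -0.0]
contact_force: [-0.2, -0.3, -0.4]
opening: 0.585
finger_force: 0.0
```

>>> carry_out([
  {"slide":[0,0,-0.03],"turn":[0,0,0]},
  {"slide":[0,0,-0.06],"turn":[0,0,0]},
  {"slide":[0,0,-0.085],"turn":[0,0,0]},
  {"slide":[0,0,-0.085],"turn":[0,0,0]},
  {"slide":[0,0,-0.085],"turn":[0,0,0]},
])

```text
time: 7.27
tool_pos: [568.0, -5.2, 180.8]
orientation: [0.001, 0.686, 0.727, 0.001]
contact_force: [0.2, 0.0, -0.4]
opening: 0.584
finger_force: 0.0
```

```bash
python3 go.py 570.5 -91 130 93.4
python3 - <<'E'
from h import *
im,d,K,D,W=grab("side"); cv2.imwrite("pics/s5.png",cv2.resize(im[120:290,180:350],None,fx=3.2,fy=3.2))
C=cloud(d,K,D,W);hsv=cv2.cvtColor(im,cv2.COLOR_BGR2HSV)
m=(cv2.inRange(hsv,(105,120,50),(130,255,255))>0)&(C[...,2]>40)&(C[...,2]<150)
P=C[m]; print(len(P),np.percentile(P[:,2],[1,50,95,99]).round(1),P[:,2].max()); T=P[P[:,2]>np.percentile(P[:,2],97)-5]; print(cv2.minAreaRect(T[:,:2].astype(np.float32)))
E
```

```text
pos [568.   -5.2 180.8] yaw 93.32 t 7.2667
slide [-0.0858 -0.0026  0.0509] turn [ 0.12  0.03 -0.08]
318 [ 41.7  87.6 100.3 101.1] 102.42999291467117
((567.1106567382812, -7.453376770019531), (11.41989803314209, 53.108863830566406), 3.7630226612091064)
```

View pics/s5.png

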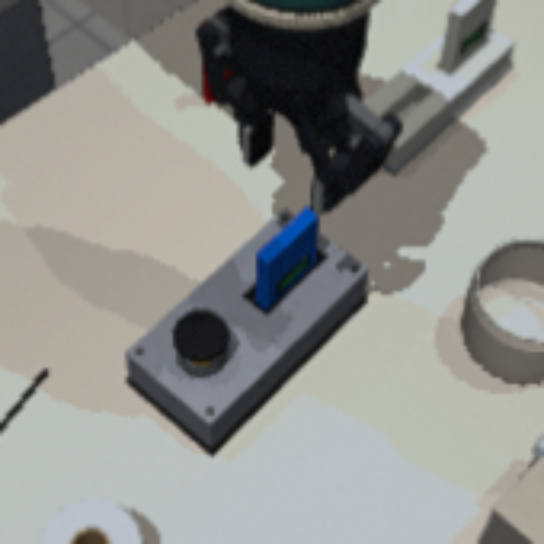

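The logger stands home in the slot at crop (287,260) with its top at z about 100, and the key at (203,335) is released. Next I shut the fingers and move over the key.

>>> carry_out([
  {"slide":[-0.0415,-0.001,0],"turn":[0,0,0]},
  {"slide":[-0.083,-0.0018,0],"turn":[0,0,0]},
  {"slide":[-0.0855,-0.0018,0.02],"turn":[0,0,0]},
  {"slide":[-0.0855,-0.0018,0.05],"turn":[0,0,0]},
  {"slide":[-0.0855,-0.0018,0.05],"turn":[0,0,0]},
], hand=0)

```text
time: 7.73
tool_pos: [567.6, -91.1, 124.3]
orientation: [-0.003, 0.687, 0.727, -0.002]
contact_force: [-1.4, 0.3, -1.6]
opening: -0.001
finger_force: 0.0
```

>>> carry_out([
  {"slide":[0,0,0.02],"turn":[0,0,0]},
  {"slide":[0,0,0.02],"turn":[0,0,0]},
  {"slide":[0,0,0.02],"turn":[0,0,0]},
  {"slide":[0,0,0.02],"turn":[0,0,0]},
])

```text
time: 8.07
tool_pos: [570.9, -90.1, 110.8]
orientation: [0.0, 0.686, 0.728, 0.0]
contact_force: [0.2, -0.1, -0.3]
opening: -0.003
finger_force: 0.0
```

>>> carry_out([
  {"slide":[0,0,0.004],"turn":[0,0,0]},
  {"slide":[0,0,0.008],"turn":[0,0,0]},
  {"slide":[0,0,0.008],"turn":[0,0,0]},
  {"slide":[0,0,0.008],"turn":[0,0,0]},
])

```text
time: 8.4
tool_pos: [570.6, -90.5, 101.8]
orientation: [-0.0, 0.686, 0.727, -0.0]
contact_force: [-0.5, 0.4, -0.2]
opening: 0.001
finger_force: 0.0
```

>>> carry_out([
  {"slide":[0,0,0.001],"turn":[0,0,0]},
  {"slide":[0,0,0.002],"turn":[0,0,0]},
  {"slide":[0,0,0.002],"turn":[0,0,0]},
  {"slide":[0,0,0.002],"turn":[0,0,0]},
])

```text
time: 8.73
tool_pos: [570.8, -90.5, 100.0]
orientation: [0.0, 0.686, 0.727, 0.0]
contact_force: [0.4, 0.1, 4.7]
opening: 0.001
finger_force: 1.9
```

>>> carry_out([
  {"slide":[0,0,0.001],"turn":[0,0,0]},
  {"slide":[0,0,0.002],"turn":[0,0,0]},
  {"slide":[0,0,0.002],"turn":[0,0,0]},
  {"slide":[0,0,0.002],"turn":[0,0,0]},
])

```text
time: 9.07
tool_pos: [570.8, -90.6, 97.8]
orientation: [0.0, 0.686, 0.727, 0.0]
contact_force: [0.4, 0.0, 3.8]
opening: 0.0
finger_force: 2.3
```

>>> carry_out([
  {"slide":[0,0,0.001],"turn":[0,0,0]},
  {"slide":[0,0,0.002],"turn":[0,0,0]},
  {"slide":[0,0,0.003],"turn":[0,0,0]},
  {"slide":[0,0,0.004],"turn":[0,0,0]},
  {"slide":[0,0,0.004],"turn":[0,0,0]},
])

```text
time: 9.48
tool_pos: [570.8, -90.6, 93.8]
orientation: [0.0, 0.686, 0.727, 0.0]
contact_force: [-0.5, 0.4, 6.8]
opening: 0.001
finger_force: 3.1
```

>>> carry_out([
  {"slide":[0,0,0.001],"turn":[0,0,0]},
  {"slide":[0,0,0.0015],"turn":[0,0,0]},
  {"slide":[0,0,0.0015],"turn":[0,0,0]},
  {"slide":[0,0,0.0015],"turn":[0,0,0]},
  {"slide":[0,0,0.0015],"turn":[0,0,0]},
])

```text
time: 9.9
tool_pos: [570.8, -90.5, 92.5]
orientation: [0.0, 0.686, 0.727, 0.0]
contact_force: [-0.6, -0.5, 7.4]
opening: -0.002
finger_force: 3.4
```

>>> carry_out([
  {"slide":[0,0,0],"turn":[0,0,0]},
  {"slide":[0,0,0],"turn":[0,0,0]},
  {"slide":[0,0,0],"turn":[0,0,0]},
  {"slide":[0,0,0],"turn":[0,0,0]},
  {"slide":[0,0,0],"turn":[0,0,0]},
])

```text
time: 10.32
tool_pos: [570.8, -90.5, 92.5]
orientation: [0.0, 0.686, 0.727, 0.0]
contact_force: [-0.8, -0.2, 7.5]
opening: 0.001
finger_force: 3.4
```

Run:
```python
from h import *
f=[]
for i in range(8):
    im,d,K,D,W=grab("side"); s=monitor.read_state(); f.append([*s["tool_pos"],s["contact_force"][2]])
print(np.mean(f,0).round(2),np.std(f,0).round(2))
cv2.imwrite("pics/s6.png",cv2.resize(im[190:270,200:310],None,fx=6,fy=6,interpolation=cv2.INTER_CUBIC))
```

```text
[570.8  -90.56  92.5    6.75] [0.02 0.02 0.01 0.38]
```

View pics/s6.png

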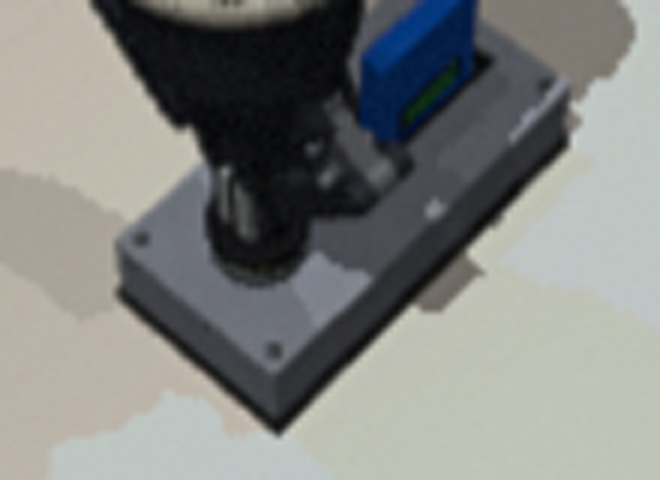

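The picture shows the fingers pressing the key cap at (258,240) and the logger upright at (430,70). Height gives about 7.5 mm of travel and the force of 6.75 N about 7 mm, both within the green band.

```bash
python3 -c "
from plant import order
print(order.hand_in())"
```

```text
the job is handed in; nothing more can be done
None
```

The job is handed in, with no verdict returned: the blue logger is fully home in the dock's slot and let go, and the arm is holding the key about 7 mm down, within the green band.

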